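# Clamp the red-banded stick bundle in the sprung clamp

### The job

Load the sprung clamp with the red-banded bundle of sticks: push the arm's black post gently away from the fence until the catch holds the arm back by itself, without ramming it into its buffer. Then lay the red-banded bundle flat on the bed beside the two fence lugs, lengthwise along them and centred on them, let go of it, and press the red trigger pad down so that the arm snaps over and clamps the bundle square against both lugs. Leave the blue-banded bundle, the mould cups, the thermometer and the marker where they are.

Things in the scene. Friction and masses are not known exactly. Their poses are not given: they have to be found in the camera images.
- clamp_base: the sprung clamp, bolted down: grey steel bed plate 6 mm thick with two steel fence lugs. Origin at table level; the plate spans -75..+123 mm in own x (an apron under the trigger reaches to -112 mm), -105..+85 mm in own y. At yaw 0 own x points away from the robot, own y to the robot's left; the yaw here lies between 0.1 and 0.45
- fence_mid (a point): middle of the fence, on its clamping face (own y = +60 mm of clamp_base, facing -y) at bed level; axes as clamp_base. The two lugs stand 40 mm either side along x, each 28 mm long (a 52 mm gap between them takes a finger), 12 mm thick, and end 23.5 mm above the table
- bed_centre (a point): on the top of the bed (6 mm above the table), 17.5 mm from the fence face: here the centre of the underside of the clamped bundle comes to lie; axes as clamp_base. While the arm is cocked the bed is free for about 75 mm from the fence face: the bundle may be laid up to 40 mm off the fence, the arm then pushes it home
- pivot_axis (a point): the arm's vertical pivot axis, at table level; axes as clamp_base. At angle a (joint swing_arm) the arm points from here along (-cos(a-0.4), -sin(a-0.4)) in these x, y. Past the catch by about 4 mm (at the post) the arm meets a stiff spring buffer, 3.5 N per mm; let go before the catch, the arm swings back to 0
- swing_arm (a joint): angle of the blue arm (rad): 0 = at rest by the fence, growing as it is cocked (post moves to clamp_base's own -y). Spring: the push needed at the post grows from about 3 N to 10 N, plus 3 to 5 N as a hidden tooth rides over the sear. The catch angle varies from run to run, 0.7 to 1.0, unseen under the hood. Caught, it stays above 0.69; on the bundle it reads about 0.3
- cocking_post: black upright post on the arm's end, 150 mm from the pivot, a sleeve free to spin on its axis; shaft 16 mm, head 20 mm in diameter, 45 to 73 mm above the table, on a blue hood (46 x 50 mm, top at 45 mm). Push it with closed fingertips from the fence side along its arc; never push or squeeze it or the arm with more than 25 N. Origin on its axis at table level
- post_mid (a point): middle of the post, 60 mm above the table, on its axis
- clamp_roller: black vertical rubber roller under the arm, free to spin, 24 mm in diameter, 105 mm from the pivot, from 9 to 34 mm above the table: it presses the bundle to the fence with about 8 N. Origin on its axis at table level
- trigger (a joint): how far the red trigger pad is pressed (m), 0 = up, 0.009 = bottom; a spring lifts it (about 2 N up, 4 to 6 N to press it while the arm is caught). The sear lets go at about 0.006
- trigger_pad (a point): middle of the top of the red trigger pad, 28 x 28 mm, 36 mm above the table, at the clamp's corner nearest to the robot on the right; press straight down. To the right of it stands the stick rack (150 to 200 mm high), behind the clamp a tall crate (360 mm): keep the gripper's body clear of both
- stick_bundle_red: bundle of wooden sticks in two RED rubber bands, 35 (own x) x 117 (own y, lengthwise) x 14 mm high, about 20 g, lying on the table left of the stick fixture; origin at the centre of its underside. It lies nearer or farther than the blue-banded one, at random. Between it and the clamp stands the stick fixture, 77 mm high with sticks up to 130 mm: carry it over these
- stick_bundle_blue: bundle like it but with BLUE bands and 17 mm high: bystander
- mould_cup_a: steel mould cup standing upside down, 38 x 64 x 95 mm: bystander
- mould_cup_b: a second one: bystander
- thermometer: white probe thermometer, 199 mm long, lying: bystander
- marker: white and black marker, 135 mm long, lying: bystander

How it is judged:
On the way, in this order (a step that is already met when the one before it is completed fails the run):
1. the arm is cocked and held back by its catch alone, the robot not touching it (value of joint swing_arm above 0.65 rad and contact force between each of the fingers, the arm and swing_arm below 0.1 N), for 0.4 s.
2. the red-banded bundle lies released on the bed, along the fence, while the arm is still cocked (value of joint swing_arm above 0.65 rad and contact force between the fingers and stick_bundle_red below 0.05 N and z of stick_bundle_red in the frame of bed_centre between -0.004 and 0.004 m and x of stick_bundle_red in the frame of bed_centre between -0.03 and 0.03 m and y of stick_bundle_red in the frame of bed_centre between -0.045 and 0.006 m), for 0.2 s.
At the end, for the whole second after the job is handed in: The red-banded bundle lies flat on the bed, along both fence lugs (within 0.1 rad, 6 mm of its place at the fence, 30 mm of the middle lengthwise), pressed by the arm's roller with more than 3 N, arm angle 0.15 to 0.40 rad; trigger up again, the bundle at rest (value of joint swing_arm between 0.15 and 0.4 rad and contact force between clamp_roller and stick_bundle_red above 3 N and z of stick_bundle_red in the frame of bed_centre between -0.004 and 0.004 m and x of stick_bundle_red in the frame of bed_centre between -0.03 and 0.03 m and y of stick_bundle_red in the frame of bed_centre between -0.006 and 0.006 m and angle between the y axis of stick_bundle_red and the x axis of clamp_base, either way round below 0.1 rad and linear speed of stick_bundle_red below 0.01 m/s and value of joint trigger below 0.003 m); the robot touches nothing.
It fails at once if the arm or its post is pushed or squeezed with more than 25 N (contact force between any of the fingers, the arm and swing_arm above 25 N).
It fails at once if a bystander (blue-banded bundle, mould cup, thermometer, marker) is moved more than 25 mm (distance of any of stick_bundle_blue, mould_cup_a, mould_cup_b, thermometer, marker from where it was at the start of the episode above 0.025 m).
It also fails if it takes over 72 s, if anything falls off the work surface, if the arm or the gripper's body presses on something with over 40 N, if the wrist force passes 120 N, or if a joint passes its speed limit or range.

### The arm

A 6-joint arm with a two-finger parallel gripper is mounted at the origin on a cart in front of the work surface, level with it; the furniture and walls round the work are solid. World frame = base frame: x ahead of the robot, y to its left, z up, the work surface at z = 0. Lengths are in m, angles in rad, forces in N, time in s.
With the tool pointing down it reaches from about 0.225 to 0.875 m from the base axis. Payload 3.4 kg.
Tool frame: the origin (TCP) lies between the finger pads; the fingertips stand 8 mm ahead of it and the grasp point (between the pads) lies 11 mm behind it; z points along the fingers, y is the line along which they close (so a half turn about z gives the same grasp; the last joint's range is limited). The gripper opens to 85 mm and grips with 20 to 120 N. Pads are 22 mm wide; open, the fingers measure 114 mm over their backs; the gripper's body (76 mm by 85 mm) begins 54 mm behind the grasp point. The pads swing forward as they close: fully open they stand 13 mm farther back than shut.
Start: joints at [-1.225, 0.276, 1.505, -0, 1.361, -0.121], TCP at [0.259, -0.514, 0.239] pointing down, gripper open.
Joint ranges: [-2.89, 2.89], [-0.75, 2.08], [0.22, 2.7], [-1.18, 4.32], [0.11, 2.71], [-2.7, 2.7]. Speed limits (rad/s): [2.57, 2.57, 3.14, 3.14, 3.14, 3.14].

### API

Orientations are given as a unit quaternion [w, x, y, z].
In Python, from rig import manip gives the robot as it stands.
- The arm moves only by the tool move_arm, never from a script. Its argument "deltas" is a list that holds one entry, the list of rows, each a list of 5 numbers: the shift along the tool's x, y, z normalised to -1 to 1, where 1 is 80 cm, then the turn about the tool's z normalised to -1 to 1, where 1 is 120 degrees, then the closure, from -1 (fully open) to 1 (shut). In form: [[[tx, ty, tz, twist, grip], ...]]. A call has 1 to 12 rows; each row is the pose to reach, as a shift and turn from the pose commanded when the call began, along the tool's axes at that moment; what a row does not reach only later rows make up. A row lasts 1/10 s, in which the tool goes at most 50 mm and 8.59 degrees, less where a joint would pass 70% of its speed; a pose out of reach is approached as far as the arm can. A call with a number of a shift or a turn outside -1 to 1 is refused whole. A call with a gripper value outside its range is refused whole. The fingers move at their own pace and stop on an object; "squeeze" is the grip in N (left out, the last holds). Time passes only in rows, so rows that repeat a pose let the fingers close. It gives the time, the measured TCP pose, the force, the opening and the grip force at its end, in the units of the state.
- manip.get_state(): the state, without advancing time (a new reading comes with each control period).
- manip.get_image(name): name is "side" or "top" or "wrist"; returns the picture (384x512x3 uint8, red, green, blue); there is no depth.
- manip.camera_params(name): a dict with "fx", "fy", "cx", "cy" (pixels), "R" (3x3) and "t" (3): a world point X has camera coordinates R X + t; the wrist camera has in their place "tool_from_camera" (4x4, takes a point from camera to tool coordinates, whose origin is the TCP and whose axes are the flange's). Camera axes: x right, y down, z forward; pixel columns grow to the right and rows downward; lengths in m; the calibration is good to about 2 mm. A picture is of the moment at which its call begins: read the wrist's pose just before it. camera_params takes no time and is no camera call.
- manip.sign_off(): hands the job in; it is judged then, once.
The state is a dict: "clock": time; "qpos": joint angles; "qd": joint speeds; "effort": joint torques, N m; "position": TCP position; "ee_rot": TCP orientation; "contact_force": force on the tool from outside, world axes, zero at the start; "moment": the same for the moment, N m; "width": finger opening in m; "gripper_force": force on a finger pad.
Only numpy, scipy, OpenCV 4.12 (cv2) and the standard library are available. Lean on these libraries where they do the work, as an engineer would, in place of code of your own. Each camera call takes 0.05 s, during which the arm holds its last target. There are 200 camera calls.

## Working session

There is one attempt and no reset: what is moved stays moved. The work goes in short steps, Python scripts to look and compute and a tool call to move; the robot and the scene stay as the last step left them, time stands still between calls to the robot, and variables do not carry over. Pictures are saved under pics/ and viewed, at most 10 in all, crops included, and the job is handed in when it is done.

Besides the shell and the picture viewer there is one more tool, called after "Call:" by a JSON object that holds its "op" and its "data". move_arm: Moves the arm, as the interface text tells. Scaled input: -1 to 1 covers 80 cm each way for a shift and 120 degrees each way for a turn. Its arguments: {"type":"object","properties":{"deltas":{"type":"array","items":{"type":"array","items":{"type":"array","items":{"type":"number","minimum":-1,"maximum":1}}}},"squeeze":{"type":"number"}},"required":["deltas"]}

```bash
mkdir -p pics; python3 - <<'E'
from rig import manip
import cv2,numpy as np
for n in ["top","side"]:
    im=manip.get_image(n); cv2.imwrite(f"pics/{n}0.png",cv2.resize(im[:,:,::-1],(800,600),interpolation=cv2.INTER_CUBIC))
    p=manip.camera_params(n); print(n,{k:np.round(v,4).tolist() for k,v in p.items()})
p=manip.camera_params("wrist"); print({k:np.round(v,4).tolist() for k,v in p.items()})
print(manip.get_state())
E
```

```text
top {'fx': 367.9098, 'fy': 367.9098, 'cx': 261.6496, 'cy': 187.5696, 'R': [[0.051, -0.9987, 0.0002], [-0.9759, -0.0499, -0.2127], [0.2124, 0.0107, -0.9771]], 't': [-0.1419, 0.5506, 1.1175]}
side {'fx': 350.833, 'fy': 350.833, 'cx': 253.0842, 'cy': 192.4544, 'R': [[-0.9017, -0.4317, 0.0225], [-0.2194, 0.4122, -0.8843], [0.3725, -0.8023, -0.4664]], 't': [0.4611, 0.2408, 1.1605]}
{'fx': 281.4961, 'fy': 281.4961, 'cx': 254.2217, 'cy': 193.7311, 'tool_from_camera': [[0.0003, -0.9592, -0.2828, 0.0713], [1.0, 0.0, 0.0008, -0.0004], [-0.0007, -0.2828, 0.9592, -0.1355], [0.0, 0.0, 0.0, 1.0]]}
{'clock': 0.1, 'qpos': array([-1.22502747e+00,  2.76523798e-01,  1.50599868e+00,  1.18640768e-05,
        1.36068712e+00, -1.21029233e-01]), 'qd': array([ 0.00020056, -0.00083381, -0.00284459, -0.00017167, -0.00111282,
        0.00012252]), 'effort': array([ 9.20544917e-04, -4.17698050e+01, -2.46405566e+01, -1.90115288e-04,
        5.79975531e-03, -9.96227357e-06]), 'position': array([ 0.25859742, -0.51306553,  0.23853386]), 'ee_rot': array([-8.04022900e-04,  9.72885835e-01,  2.31284453e-01, -8.48927111e-05]), 'contact_force': array([ 1.05089462, -0.31375427,  0.05885469]), 'moment': array([-0.00347415, -0.03275268, -0.02128943]), 'gripper_force': 0.0, 'width': 0.08523727010257313}
```

View pics/top0.png

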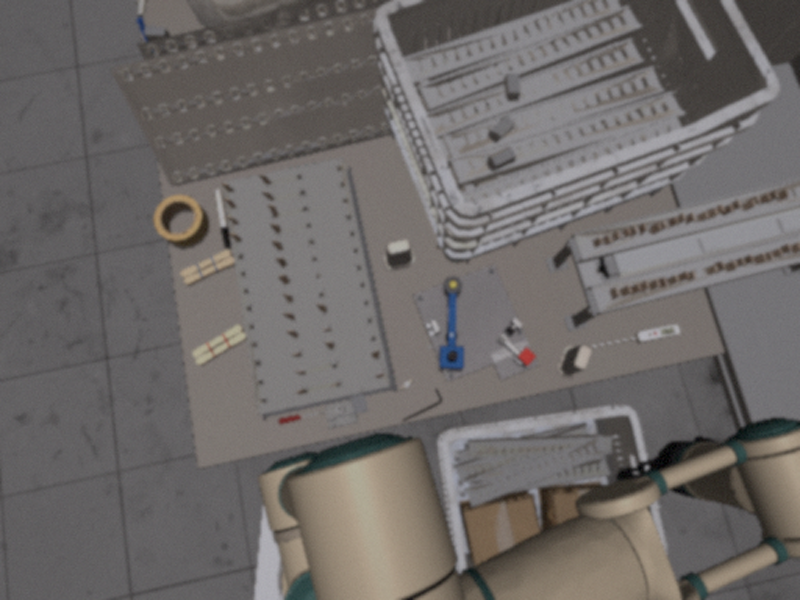

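View pics/side0.png

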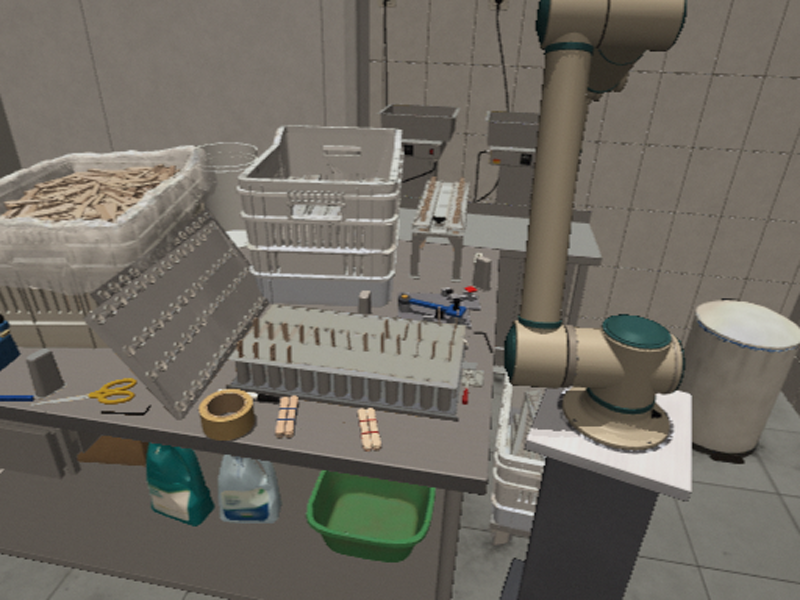

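The top view shows the red-banded bundle as the nearer one, at (220,345). The clamp's pivot is at (453,285), the post at (452,355) and the red pad at (526,356). One lug is near (433,326).

```bash
cat > h.py <<'E'
from rig import manip
import numpy as np,cv2
from scipy.spatial.transform import Rotation as Ro
def cam(n):
    p=manip.camera_params(n)
    if n=="wrist":
        s=manip.get_state(); q=s["ee_rot"]; T=np.eye(4); T[:3,:3]=Ro.from_quat(np.r_[q[1:],q[0]]).as_matrix(); T[:3,3]=s["position"]
        C=T@p["tool_from_camera"]; p["R"]=C[:3,:3].T; p["t"]=-p["R"]@C[:3,3]
    return p
def w(p,u,v,z):
    d=p["R"].T@np.array([(u-p["cx"])/p["fx"],(v-p["cy"])/p["fy"],1]); c=-p["R"].T@p["t"]
    return c+d*(z-c[2])/d[2]
def px(p,X):
    c=p["R"]@np.asarray(X)+p["t"]; return np.array([p["fx"]*c[0]/c[2]+p["cx"],p["fy"]*c[1]/c[2]+p["cy"]])
def to(x,y,z,yaw=None):
    "deltas (in move units) from the present pose to world x,y,z, yaw of tool x axis"
    s=manip.get_state(); q=s["ee_rot"]; M=Ro.from_quat(np.r_[q[1:],q[0]]).as_matrix()
    d=M.T@(np.array([x,y,z])-s["position"]); y0=np.arctan2(M[1,0],M[0,0])
    t=0 if yaw is None else -np.degrees((yaw-y0+np.pi)%(2*np.pi)-np.pi)
    return np.round(d/.8,4),round(t/120,4),"yaw",round(y0,3)
def yaw():
    q=manip.get_state()["ee_rot"]; M=Ro.from_quat(np.r_[q[1:],q[0]]).as_matrix(); return np.arctan2(M[1,0],M[0,0])
E
python3 - <<'E'
from h import *
p=cam("top")
for n,u,v,z in [("pivot",453,285,.045),("post",452,353,.073),("pad",526,356,.036),("red",220,345,.014),("redA",195,355,.014),("redB",245,333,.014),("blue",207,266,.017),("lug",433,326,.0235),("plate far right",492,270,.006),("plate far left",417,297,.006),("fixture near right",392,385,.077),("cupB",400,250,.095),("cupA",580,357,.095),("crate corner",455,250,.05)]:
    print(n,w(p,u/1.5625,v/1.5625,z).round(3))
E
```

```text
pivot [ 0.582 -0.204  0.045]
post [ 0.437 -0.205  0.073]
pad [ 0.443 -0.359  0.036]
red [0.436 0.275 0.014]
redA [0.413 0.324 0.014]
redB [0.464 0.225 0.014]
blue [0.604 0.322 0.017]
lug [ 0.497 -0.167  0.024]
plate far right [ 0.629 -0.29   0.006]
plate far left [ 0.561 -0.131  0.006]
fixture near right [ 0.369 -0.09   0.077]
cupB [ 0.637 -0.092  0.095]
cupA [ 0.44  -0.451  0.095]
crate corner [ 0.656 -0.205  0.05 ]
```

```bash
python3 -c "
from h import *
print(to(.47,-.24,.25,.4))"
```

```text
(array([ 0.3896, -0.1859, -0.014 ]), np.float64(0.0319), 'yaw', np.float64(0.467))
```

Call:
{"op": "move_arm", "data": {"deltas": [[[0.39, -0.186, -0.014, 0.032, 1], [0.39, -0.186, -0.014, 0.032, 1], [0.39, -0.186, -0.014, 0.032, 1], [0.39, -0.186, -0.014, 0.032, 1], [0.39, -0.186, -0.014, 0.032, 1], [0.39, -0.186, -0.014, 0.032, 1], [0.39, -0.186, -0.014, 0.032, 1], [0.39, -0.186, -0.014, 0.032, 1], [0.39, -0.186, -0.014, 0.032, 1], [0.39, -0.186, -0.014, 0.032, 1], [0.39, -0.186, -0.014, 0.032, 1]]], "squeeze": 30}}

```text
clock: 1.2
position: [0.4696, -0.2414, 0.2503]
ee_rot: [0.0, 0.98, 0.198, -0.0]
contact_force: [-0.8, 0.5, 0.1]
width: 0.0
gripper_force: 0.0
```

```bash
python3 - <<'E'
from h import *
s=manip.get_state();print(s["position"],yaw())
im=manip.get_image("wrist"); cv2.imwrite("pics/w1.png",cv2.resize(im[:,:,::-1],(800,600),interpolation=cv2.INTER_CUBIC))
E
```

```text
[ 0.4695772  -0.2413683   0.25029096] 0.39778872108345575
```

View pics/w1.png

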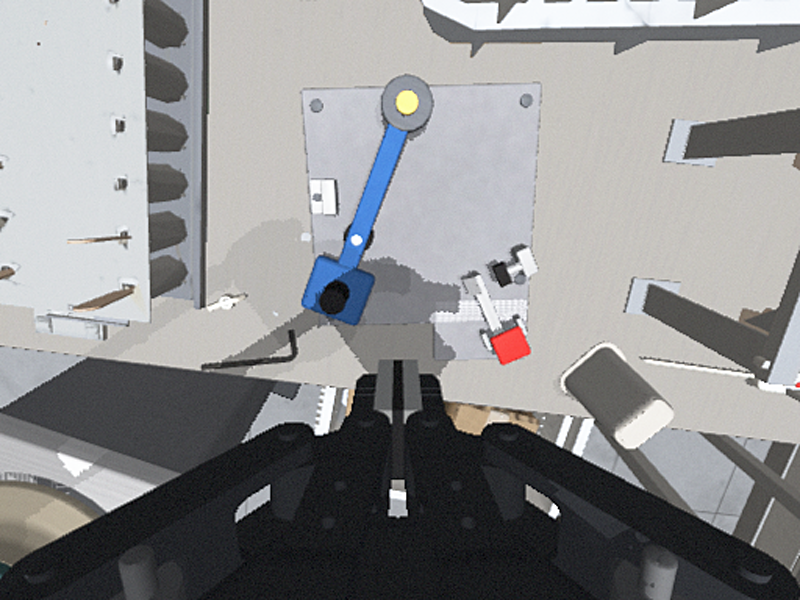

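The wrist view shows the pivot at (407,102), the post head at (334,297) and the red pad at (510,345). The far lug's face edge runs from (337,180) to (338,214), and the plate's far corners are (302,90) and (541,83).

```bash
python3 - <<'E'
from h import *
p=cam("wrist"); k=1.5625
P={}
for n,u,v,z in [("FL",302,90,.006),("FR",541,83,.006),("post",334,297,.073),("pad",510,345,.036),("lug1",337,180,.0235),("lug2",338,214,.0235),("pivot",407,102,.05)]:
    P[n]=w(p,u/k,v/k,z); print(n,P[n].round(4))
d=P["FL"]-P["FR"]; y1=np.arctan2(-d[0],d[1]); print("yaw",y1,np.hypot(*d[:2]))
d=P["post"]-P["pivot"]; print("yaw from arm",np.arctan2(d[1],d[0])%(2*np.pi)-np.pi+.4,np.hypot(*d[:2]))
ex=np.array([np.cos(y1),np.sin(y1)]);ey=np.array([-ex[1],ex[0]])
O=(P["FL"][:2]-.123*ex-.085*ey+P["FR"][:2]-.123*ex+.105*ey)/2
print("O",O)
for n in P: print(n,"own",((P[n][:2]-O)@ex).round(4),((P[n][:2]-O)@ey).round(4))
E
```

```text
FL [ 0.5639 -0.1203  0.006 ]
FR [ 0.6413 -0.2915  0.006 ]
post [ 0.4361 -0.2047  0.073 ]
pad [ 0.4426 -0.357   0.036 ]
lug1 [ 0.5118 -0.1717  0.0235]
lug2 [ 0.4872 -0.1818  0.0235]
pivot [ 0.5819 -0.2015  0.05  ]
yaw 0.4246016408359252 0.18790216997598255
yaw from arm 0.4215952453958117 0.14580623655210573
O [ 0.48643362 -0.24746079]
FL own 0.123 0.084
FR own 0.123 -0.104
post own -0.0282 0.0597
pad own -0.085 -0.0818
lug1 own 0.0543 0.0586
lug2 own 0.0277 0.0595
pivot own 0.1059 0.0025
```

```bash
cat >> h.py <<'E'
Y=.424; O=np.array([.4864,-.2475]); ex=np.array([np.cos(Y),np.sin(Y)]); ey=np.array([-ex[1],ex[0]])
def own(): 
    d=manip.get_state()["position"][:2]-O; return d@ex,d@ey
def W(x,y): return O+x*ex+y*ey
E
python3 - <<'E'
from h import *
print(W(-.03,.094),to(*W(-.03,.094),.057,Y))
p=cam("wrist");k=1.5625
for u,v,z in [(205,300,0),(150,300,.077),(75,307,.13)]:
    d=w(p,u/k,v/k,z)[:2]-O; print(d@ex,d@ey)
for a in np.arange(0,1.05,.1): print(round(a,1),(.108-.15*np.cos(a-.4)+.030).round(4),(.002-.15*np.sin(a-.4)-.0604).round(4))
E
```

```text
[ 0.42038399 -0.17416593] (array([-0.0241, -0.1013,  0.2417]), np.float64(-0.0126), 'yaw', np.float64(0.398))
-0.04819822781702053 0.18898145050059903
-0.025839138912875814 0.1935952208573702
-0.014566454827551928 0.208620307483396
0.0 -0.0002 0.0
0.1 -0.0053 -0.0141
0.2 -0.009 -0.0286
0.3 -0.0113 -0.0434
0.4 -0.012 -0.0584
0.5 -0.0113 -0.0734
0.6 -0.009 -0.0882
0.7 -0.0053 -0.1027
0.8 -0.0002 -0.1168
0.9 0.0064 -0.1303
1.0 0.0142 -0.1431
```

Fixture clearance is fine. I'll descend beside the post.

Call:
{"op": "move_arm", "data": {"deltas": [[[-0.024, -0.101, 0.1, -0.0126, 1], [-0.024, -0.101, 0.1, -0.0126, 1], [-0.024, -0.101, 0.1, -0.0126, 1], [-0.024, -0.101, 0.241, -0.0126, 1], [-0.024, -0.101, 0.241, -0.0126, 1], [-0.024, -0.101, 0.241, -0.0126, 1], [-0.024, -0.101, 0.241, -0.0126, 1], [-0.024, -0.101, 0.241, -0.0126, 1]]]}}

```text
clock: 2.05
position: [0.4216, -0.1743, 0.0581]
ee_rot: [0.0, 0.978, 0.211, 0.0]
contact_force: [0.9, -0.2, 0.7]
width: -0.0001
gripper_force: 0.0
```

```bash
python3 - <<'E'
from h import *
print(own(),yaw(),manip.get_state()["contact_force"])
im=manip.get_image("wrist"); cv2.imwrite("pics/w2.png",im[:,:,::-1])
E
```

```text
(np.float64(-0.028969483316953388), np.float64(0.09335043282500441)) 0.42473643377074116 [ 0.85403559 -0.20014694  0.73889221]
```

View pics/w2.png

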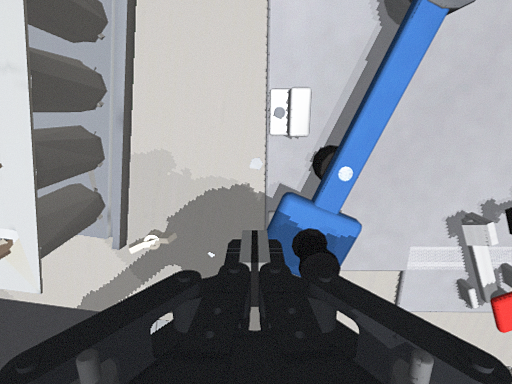

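Call:
{"op": "move_arm", "data": {"deltas": [[[0, 0.005, 0.001, 0, 1], [0, 0.01, 0.001, 0, 1], [0, 0.0125, 0.001, 0, 1], [0, 0.015, 0.001, 0, 1], [0, 0.0175, 0.001, 0, 1], [0, 0.02, 0.001, 0, 1], [0, 0.0225, 0.001, 0, 1], [0, 0.025, 0.001, 0, 1], [0, 0.0275, 0.001, 0, 1], [0, 0.0275, 0.001, 0, 1]]]}}

```text
clock: 3.1
position: [0.4306, -0.1936, 0.0568]
ee_rot: [0.0, 0.977, 0.211, 0.0]
contact_force: [-1.3, 3.7, 2.6]
width: 0.0003
gripper_force: 2.0
```

```bash
python3 - <<'E'
from h import *
print(own(),manip.get_state()["contact_force"])
im=manip.get_image("wrist"); cv2.imwrite("pics/w3.png",im[:,:,::-1])
E
```

```text
(np.float64(-0.028630169887754766), np.float64(0.07208153765852603)) [-1.2617449   3.65212884  2.61981234]
```

Call:
{"op": "move_arm", "data": {"deltas": [[[-0.002, 0.005, 0, 0, 1], [-0.0044, 0.01, 0, 0, 1], [-0.006, 0.016, 0, 0, 1], [-0.0075, 0.022, 0, 0, 1], [-0.0088, 0.028, 0, 0, 1], [-0.01, 0.034, 0, 0, 1], [-0.0108, 0.04, 0, 0, 1], [-0.0116, 0.0466, 0, 0, 1], [-0.012, 0.052, 0, 0, 1], [-0.0123, 0.058, 0, 0, 1], [-0.0125, 0.0654, 0, 0, 1], [-0.0125, 0.0654, 0, 0, 1]]]}}

```text
clock: 4.35
position: [0.4423, -0.2446, 0.0567]
ee_rot: [-0.001, 0.977, 0.211, -0.001]
contact_force: [-2.9, 5.9, 3.7]
width: 0.0001
gripper_force: 3.4
```

```bash
python3 - <<'E'
from h import *
print(own(),manip.get_state()["contact_force"])
im=manip.get_image("wrist"); cv2.imwrite("pics/w4.png",im[:,:,::-1])
E
```

```text
(np.float64(-0.039023989732946594), np.float64(0.020815131776395924)) [-2.92852981  5.91717392  3.65913702]
```

View pics/w4.png

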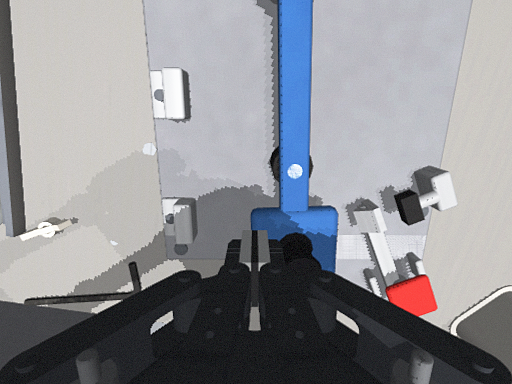

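Call:
{"op": "move_arm", "data": {"deltas": [[[0.0002, 0.005, 0, 0, 1], [0.0005, 0.01, 0, 0, 1], [0.0008, 0.015, 0, 0, 1], [0.001, 0.019, 0, 0, 1], [0.0016, 0.023, 0, 0, 1], [0.0023, 0.028, 0, 0, 1], [0.0032, 0.033, 0, 0, 1], [0.004, 0.037, 0, 0, 1], [0.005, 0.0415, 0, 0, 1], [0.006, 0.0455, 0, 0, 1], [0.006, 0.0455, 0, 0, 1]]]}}

```text
clock: 5.5
position: [0.4609, -0.2744, 0.0567]
ee_rot: [-0.002, 0.977, 0.211, -0.001]
contact_force: [-3.7, 6.7, 6.4]
width: -0.0001
gripper_force: 4.6
```

Call:
{"op": "move_arm", "data": {"deltas": [[[0.0007, 0.0025, 0, 0, 1], [0.0014, 0.005, 0, 0, 1], [0.0014, 0.005, 0, 0, 1]]]}}

```text
clock: 5.8
position: [0.4633, -0.2773, 0.0566]
ee_rot: [-0.002, 0.977, 0.211, -0.001]
contact_force: [-3.3, 7.4, 6.4]
width: -0.0002
gripper_force: 4.8
```

Call:
{"op": "move_arm", "data": {"deltas": [[[0.0008, 0.0025, 0, 0, 1], [0.0015, 0.0048, 0, 0, 1], [0.0015, 0.0048, 0, 0, 1]]]}}

```text
clock: 6.1
position: [0.4655, -0.2795, 0.0566]
ee_rot: [-0.003, 0.977, 0.211, -0.002]
contact_force: [-4.7, 10.0, 8.3]
width: -0.0004
gripper_force: 5.6
```

Call:
{"op": "move_arm", "data": {"deltas": [[[0.0006, 0.0018, 0, 0, 1], [0.0012, 0.0036, 0, 0, 1], [0.0012, 0.0036, 0, 0, 1]]]}}

```text
clock: 6.4
position: [0.4671, -0.281, 0.0566]
ee_rot: [-0.004, 0.977, 0.211, -0.002]
contact_force: [-5.2, 10.3, 8.1]
width: 0.0
gripper_force: 6.3
```

Call:
{"op": "move_arm", "data": {"deltas": [[[0.0006, 0.0017, 0, 0, 1], [0.0013, 0.0035, 0, 0, 1], [0.0013, 0.0035, 0, 0, 1]]]}}

```text
clock: 6.7
position: [0.469, -0.2828, 0.0566]
ee_rot: [-0.004, 0.977, 0.211, -0.002]
contact_force: [-5.1, 12.0, 8.4]
width: 0.0001
gripper_force: 6.8
```

Call:
{"op": "move_arm", "data": {"deltas": [[[0.0007, 0.0017, 0, 0, 1], [0.0014, 0.0034, 0, 0, 1], [0.0014, 0.0034, 0, 0, 1]]]}}

```text
clock: 7.0
position: [0.4715, -0.2851, 0.0566]
ee_rot: [-0.004, 0.977, 0.211, -0.002]
contact_force: [-5.3, 11.5, 7.4]
width: -0.0002
gripper_force: 6.1
```

Call:
{"op": "move_arm", "data": {"deltas": [[[0.0006, 0.0014, 0, 0, 1], [0.0012, 0.0028, 0, 0, 1], [0.0012, 0.0028, 0, 0, 1]]]}}

```text
clock: 7.3
position: [0.4733, -0.287, 0.0566]
ee_rot: [-0.004, 0.977, 0.211, -0.002]
contact_force: [-5.6, 10.8, 8.0]
width: -0.0001
gripper_force: 6.0
```

Call:
{"op": "move_arm", "data": {"deltas": [[[0.0006, 0.0013, 0, 0, 1], [0.0012, 0.0026, 0, 0, 1], [0.0012, 0.0026, 0, 0, 1]]]}}

```text
clock: 7.6
position: [0.475, -0.2884, 0.0565]
ee_rot: [-0.004, 0.977, 0.211, -0.002]
contact_force: [-4.1, 10.3, 7.5]
width: -0.0
gripper_force: 6.1
```

Call:
{"op": "move_arm", "data": {"deltas": [[[-0.0015, -0.004, 0, 0, 1], [-0.003, -0.009, 0, 0, 1], [-0.003, -0.009, 0, 0, 1]]]}}

```text
clock: 7.9
position: [0.4701, -0.2835, 0.0566]
ee_rot: [-0.003, 0.977, 0.211, -0.002]
contact_force: [-4.9, 9.0, 6.5]
width: -0.0001
gripper_force: 5.2
```

Call:
{"op": "move_arm", "data": {"deltas": [[[0.0015, 0.005, 0, 0, 1], [0.003, 0.009, 0, 0, 1], [0.0036, 0.0104, 0, 0, 1], [0.0042, 0.0118, 0, 0, 1], [0.0042, 0.0118, 0, 0, 1]]]}}

```text
clock: 8.4
position: [0.4768, -0.29, 0.0565]
ee_rot: [-0.004, 0.977, 0.211, -0.002]
contact_force: [-4.6, 11.7, 7.4]
width: -0.0001
gripper_force: 6.1
```

Call:
{"op": "move_arm", "data": {"deltas": [[[0.0007, 0.0015, 0, 0, 1], [0.0014, 0.003, 0, 0, 1], [0.0014, 0.003, 0, 0, 1]]]}}

```text
clock: 8.7
position: [0.4787, -0.2916, 0.0565]
ee_rot: [-0.004, 0.977, 0.211, -0.002]
contact_force: [-5.0, 11.5, 8.3]
width: 0.0001
gripper_force: 6.3
```

Call:
{"op": "move_arm", "data": {"deltas": [[[0.0008, 0.0015, 0, 0, 1], [0.0015, 0.003, 0, 0, 1], [0.0015, 0.003, 0, 0, 1]]]}}

```text
clock: 9.0
position: [0.4811, -0.2936, 0.0565]
ee_rot: [-0.004, 0.977, 0.211, -0.002]
contact_force: [-4.4, 9.8, 7.7]
width: 0.0001
gripper_force: 5.9
```

Call:
{"op": "move_arm", "data": {"deltas": [[[0.0008, 0.0015, 0, 0, 1], [0.0016, 0.003, 0, 0, 1], [0.0016, 0.003, 0, 0, 1]]]}}

```text
clock: 9.3
position: [0.4827, -0.2945, 0.0564]
ee_rot: [-0.005, 0.977, 0.211, -0.002]
contact_force: [-5.2, 12.9, 8.5]
width: -0.0003
gripper_force: 6.7
```

Call:
{"op": "move_arm", "data": {"deltas": [[[0.0007, 0.0012, 0, 0, 1], [0.0013, 0.0024, 0, 0, 1], [0.0013, 0.0024, 0, 0, 1]]]}}

```text
clock: 9.6
position: [0.484, -0.2947, 0.0564]
ee_rot: [-0.006, 0.977, 0.211, -0.003]
contact_force: [-6.6, 13.8, 9.0]
width: -0.0001
gripper_force: 7.9
```

Call:
{"op": "move_arm", "data": {"deltas": [[[-0.002, -0.004, 0, 0, 1], [-0.005, -0.01, 0, 0, 1], [-0.005, -0.01, 0, 0, 1]]]}}

```text
clock: 9.9
position: [0.4786, -0.2921, 0.0564]
ee_rot: [-0.002, 0.977, 0.212, -0.001]
contact_force: [-3.1, 7.4, 2.9]
width: -0.0003
gripper_force: 4.2
```

Call:
{"op": "move_arm", "data": {"deltas": [[[-0.002, -0.004, 0, 0, 1], [-0.004, -0.008, 0, 0, 1], [-0.004, -0.008, 0, 0, 1]]]}}

```text
clock: 10.2
position: [0.4753, -0.2909, 0.0571]
ee_rot: [0.001, 0.977, 0.212, 0.0]
contact_force: [0.6, 0.9, -0.3]
width: -0.0003
gripper_force: 0.0
```

The force has gone to zero while backing off, so the catch holds. I'll retreat and look.

Call:
{"op": "move_arm", "data": {"deltas": [[[0, -0.02, 0, 0, 1], [0, -0.04, 0, 0, 1], [0, -0.04, -0.05, 0, 1], [0, -0.04, -0.1, 0, 1], [0, -0.04, -0.16, 0, 1], [0, -0.04, -0.24, 0, 1], [0, -0.04, -0.24, 0, 1], [0, -0.04, -0.24, 0, 1]]]}}

```text
clock: 11.0
position: [0.4624, -0.2605, 0.252]
ee_rot: [0.003, 0.977, 0.212, 0.002]
contact_force: [0.4, -0.6, -0.8]
width: -0.0004
gripper_force: 0.0
```

```bash
python3 - <<'E'
from h import *
print(own(),yaw(),manip.get_state()["position"])
im=manip.get_image("wrist"); cv2.imwrite("pics/w5.png",im[:,:,::-1])
yw=-np.arctan2(.464-.413,.225-.324)
print(to(*[.36,.275],.25,None))
E
```

```text
(np.float64(-0.02726403637045149), np.float64(-0.001994383184036926)) 0.4267544470487839 [ 0.46237069 -0.26053447  0.25195046]
(array([ 0.1614, -0.661 , -0.0015]), 0.0, 'yaw', np.float64(0.427))
```

View pics/w5.png

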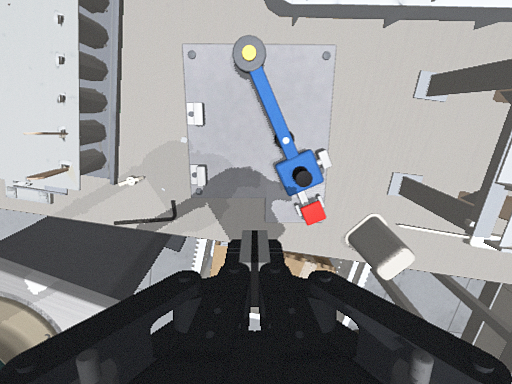

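The arm is held back at about 0.8 rad, clear of the bed, and both lugs are visible at (196,113) and (199,175). Next is the red bundle.

```bash
python3 -c "
from h import *
print(to(.413,.32,.25,np.radians(117)))"
```

```text
(array([ 0.245 , -0.6848, -0.0015]), np.float64(-0.7712), 'yaw', np.float64(0.427))
```

Call:
{"op": "move_arm", "data": {"deltas": [[[0.245, -0.685, 0, -0.77, -1], [0.245, -0.685, 0, -0.77, -1], [0.245, -0.685, 0, -0.77, -1], [0.245, -0.685, 0, -0.77, -1], [0.245, -0.685, 0, -0.77, -1], [0.245, -0.685, 0, -0.77, -1], [0.245, -0.685, 0, -0.77, -1], [0.245, -0.685, 0, -0.77, -1], [0.245, -0.685, 0, -0.77, -1], [0.245, -0.685, 0, -0.77, -1], [0.245, -0.685, 0, -0.77, -1], [0.245, -0.685, 0, -0.77, -1]]]}}

```text
clock: 12.25
position: [0.411, 0.3219, 0.246]
ee_rot: [-0.002, 0.522, 0.853, -0.002]
contact_force: [0.7, 0.3, 0.4]
width: 0.0849
gripper_force: 0.0
```

Call:
{"op": "move_arm", "data": {"deltas": [[[0, 0, 0, 0, -1], [0, 0, 0, 0, -1], [0, 0, 0, 0, -1], [0, 0, 0, 0, -1]]]}}

```text
clock: 12.65
position: [0.4133, 0.3179, 0.2483]
ee_rot: [-0.0, 0.525, 0.851, -0.001]
contact_force: [0.1, -0.6, -0.2]
width: 0.0857
gripper_force: 0.0
```

```bash
python3 - <<'E'
from h import *
print(yaw(),manip.get_state()["position"],to(.413,.32,.25,np.radians(117)))
im=manip.get_image("wrist"); cv2.imwrite("pics/w6.png",cv2.resize(im[:,:,::-1],(800,600),interpolation=cv2.INTER_CUBIC))
E
```

```text
2.0371085379530824 [0.4133415  0.31786121 0.24828981] (array([ 0.0026,  0.0008, -0.0021]), np.float64(-0.0024), 'yaw', np.float64(2.037))
```

View pics/w6.png

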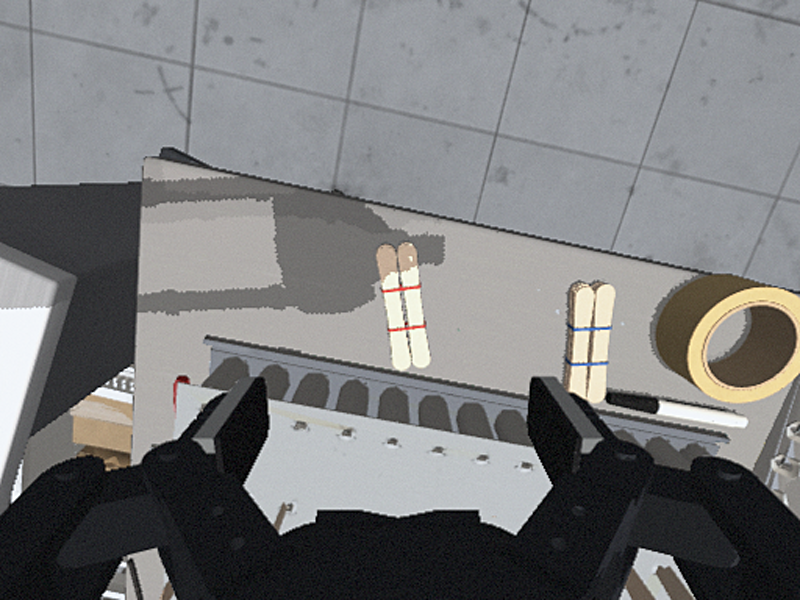

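The red bundle runs from (397,242) to (411,369), about 6° off the tool's x. The blue one, at (590,340), is well clear.

```bash
python3 - <<'E'
from h import *
p=cam("wrist");k=1.5625
A=w(p,397/k,242/k,.014);B=w(p,411/k,369/k,.014);d=A-B
c=(A+B)/2; yw=np.arctan2(d[1],d[0]); print(A,B,c,np.hypot(*d[:2]),yw)
F=w(p,420/k,372/k,0);print("fixture?",w(p,420/k,375/k,0), w(p,420/k,410/k,.077))
print(to(c[0],c[1],.1,yw),to(c[0],c[1],.008,yw))
E
```

```text
[0.40538125 0.332053   0.014     ] [0.46940545 0.23344756 0.014     ] [0.43739335 0.28275028 0.014     ] 0.11756756352299168 2.1466771222823593
fixture? [0.48332794 0.22611384 0.        ] [0.47666061 0.23076258 0.077     ]
(array([-0.0527,  0.0069,  0.1858]), np.float64(-0.0524), 'yaw', np.float64(2.037)) (array([-0.0527,  0.007 ,  0.3008]), np.float64(-0.0524), 'yaw', np.float64(2.037))
```

Call:
{"op": "move_arm", "data": {"deltas": [[[-0.0527, 0.007, 0.06, -0.0524, -0.6], [-0.0527, 0.007, 0.12, -0.0524, -0.6], [-0.0527, 0.007, 0.18, -0.0524, -0.6], [-0.0527, 0.007, 0.24, -0.0524, -0.6], [-0.0527, 0.007, 0.28, -0.0524, -0.6], [-0.0527, 0.007, 0.301, -0.0524, -0.6], [-0.0527, 0.007, 0.301, -0.0524, -0.6], [-0.0527, 0.007, 0.301, -0.0524, -0.6], [-0.0527, 0.007, 0.301, -0.0524, -0.6]]]}}

```text
clock: 13.6
position: [0.439, 0.2845, 0.0096]
ee_rot: [0.001, 0.477, 0.879, 0.001]
contact_force: [0.5, 0.1, 0.4]
width: 0.0685
gripper_force: 0.0
```

Call:
{"op": "move_arm", "data": {"deltas": [[[0, 0, 0, 0, 1], [0, 0, 0, 0, 1], [0, 0, 0, 0, 1], [0, 0, 0, 0, 1], [0, 0, 0, 0, 1], [0, 0, 0, 0, 1], [0, 0, 0, 0, 1], [0, 0, 0, 0, 1]]], "squeeze": 25}}

```text
clock: 14.4
position: [0.4382, 0.2845, 0.0092]
ee_rot: [0.001, 0.476, 0.879, 0.001]
contact_force: [-0.8, -0.9, 6.2]
width: 0.035
gripper_force: 25.5
```

Call:
{"op": "move_arm", "data": {"deltas": [[[0, 0, -0.06, 0, 1], [0, 0, -0.12, 0, 1], [0, 0, -0.18, 0, 1], [0, 0, -0.24, 0, 1], [0, 0, -0.3, 0, 1], [0, 0, -0.3, 0, 1], [0, 0, -0.3, 0, 1]]]}}

```text
clock: 15.1
position: [0.4378, 0.2844, 0.2493]
ee_rot: [0.001, 0.476, 0.879, 0.001]
contact_force: [0.1, -1.0, -0.9]
width: 0.0347
gripper_force: 25.6
```

```bash
python3 -c "
from h import *
print(manip.get_state()['width'],to(*W(0,.03),.25,.424))"
```

```text
0.03474722292410576 (array([-0.5531, -0.3066, -0.0015]), np.float64(0.8235), 'yaw', np.float64(2.149))
```

Call:
{"op": "move_arm", "data": {"deltas": [[[-0.553, -0.307, 0, 0.8235, 1], [-0.553, -0.307, 0, 0.8235, 1], [-0.553, -0.307, 0, 0.8235, 1], [-0.553, -0.307, 0, 0.8235, 1], [-0.553, -0.307, 0, 0.8235, 1], [-0.553, -0.307, 0, 0.8235, 1], [-0.553, -0.307, 0, 0.8235, 1], [-0.553, -0.307, 0, 0.8235, 1], [-0.553, -0.307, 0, 0.8235, 1], [-0.553, -0.307, 0, 0.8235, 1], [-0.553, -0.307, 0, 0.8235, 1], [-0.553, -0.307, 0, 0.8235, 1]]]}}

```text
clock: 16.3
position: [0.4722, -0.2222, 0.2451]
ee_rot: [-0.002, 0.978, 0.206, -0.002]
contact_force: [0.2, 0.5, -0.0]
width: 0.0348
gripper_force: 25.5
```

Call:
{"op": "move_arm", "data": {"deltas": [[[0, 0, 0, 0, 1], [0, 0, 0, 0, 1], [0, 0, 0, 0, 1], [0, 0, 0, 0, 1]]]}}

```text
clock: 16.7
position: [0.4734, -0.2199, 0.2479]
ee_rot: [-0.0, 0.977, 0.211, -0.0]
contact_force: [0.0, -0.1, -0.4]
width: 0.0346
gripper_force: 25.5
```

```bash
python3 - <<'E'
from h import *
print(own(),yaw(),manip.get_state()["width"],to(*W(0,.03),.016,.424))
im=manip.get_image("wrist"); cv2.imwrite("pics/w7.png",im[:,:,::-1])
E
```

```text
(np.float64(-0.0005355600032774327), np.float64(0.030524557745738833)) 0.425361610293518 0.03457865622032802 (array([0.0007, 0.0007, 0.2898]), np.float64(0.0007), 'yaw', np.float64(0.425))
```

View pics/w7.png

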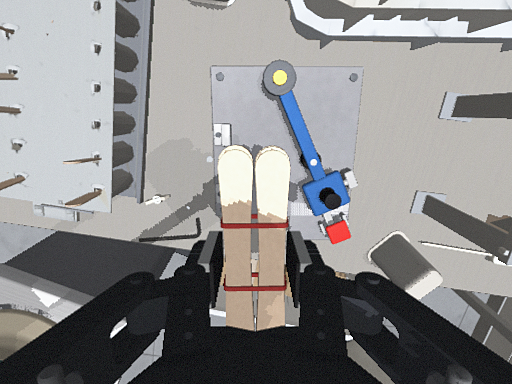

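The bundle is held straight in the fingers and the arm is still cocked. I'll lower it.

Call:
{"op": "move_arm", "data": {"deltas": [[[0, 0, 0.06, 0, 1], [0, 0, 0.12, 0, 1], [0, 0, 0.18, 0, 1], [0, 0, 0.22, 0, 1], [0, 0, 0.25, 0, 1], [0, 0, 0.265, 0, 1], [0, 0, 0.275, 0, 1], [0, 0, 0.282, 0, 1], [0, 0, 0.288, 0, 1], [0, 0, 0.289, 0, 1], [0, 0, 0.289, 0, 1]]]}}

```text
clock: 17.85
position: [0.4738, -0.2207, 0.0174]
ee_rot: [0.0, 0.978, 0.21, 0.0]
contact_force: [0.7, 0.9, -0.9]
width: 0.0347
gripper_force: 25.5
```

Call:
{"op": "move_arm", "data": {"deltas": [[[0, 0, 0.001, 0, 1], [0, 0, 0.002, 0, 1], [0, 0, 0.002, 0, 1]]]}}

```text
clock: 18.15
position: [0.4735, -0.2205, 0.0155]
ee_rot: [0.0, 0.978, 0.21, 0.0]
contact_force: [0.5, -0.2, -0.2]
width: 0.0347
gripper_force: 25.5
```

Call:
{"op": "move_arm", "data": {"deltas": [[[0, 0, 0, 0, 0.1], [0, 0, 0, 0, 0], [0, 0, 0, 0, -0.15], [0, 0, 0, 0, -0.2], [0, 0, 0, 0, -0.2], [0, 0, -0.02, 0, -0.2], [0, 0, -0.05, 0, -0.2], [0, 0, -0.1, 0, -0.2], [0, 0, -0.16, 0, -0.2], [0, 0, -0.22, 0, -0.2], [0, 0, -0.22, 0, -0.2]]]}}

```text
clock: 19.25
position: [0.4772, -0.2228, 0.1983]
ee_rot: [0.005, 0.978, 0.21, 0.005]
contact_force: [0.4, -0.7, -0.7]
width: 0.0514
gripper_force: 0.0
```

```bash
python3 - <<'E'
from h import *
print(own(),yaw(),manip.get_state()["position"],manip.get_state()["width"])
im=manip.get_image("wrist"); cv2.imwrite("pics/w8.png",cv2.resize(im[:,:,::-1],(800,600),interpolation=cv2.INTER_CUBIC))
E
```

```text
(np.float64(0.0018248585816260392), np.float64(0.026285505727433874)) 0.42411666079204785 [ 0.47724916 -0.2227913   0.19828275] 0.05138851991475811
```

View pics/w8.png

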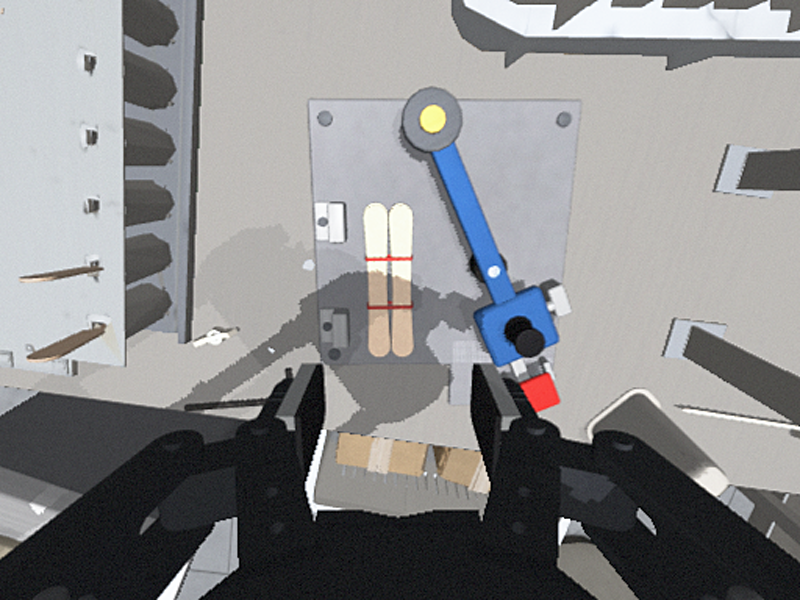

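The bundle lies parallel to the fence at (388,280), beside lugs at (333,222) and (336,328). The pad is at (541,392).

```bash
python3 - <<'E'
from h import *
p=cam("wrist");k=1.5625
for n,u,v,z in [("A",387,204,.02),("B",390,356,.02),("pad",541,392,.036),("hoodcorner",513,362,.045),("hoodR",558,334,.045),("post",530,342,.073),("padtop",529,376,.036)]:
    d=w(p,u/k,v/k,z)[:2]-O; print(n,w(p,u/k,v/k,z).round(4),(d@ex).round(4),(d@ey).round(4))
print(to(*W(-.0855,-.082),.10,.424))
E
```

```text
A [ 0.52   -0.1951  0.02  ] 0.0522 0.0339
B [ 0.4174 -0.2432  0.02  ] -0.0611 0.0324
pad [ 0.4431 -0.3548  0.036 ] -0.0836 -0.08
hoodcorner [ 0.4585 -0.3201  0.045 ] -0.0553 -0.0547
hoodR [ 0.4898 -0.3386  0.045 ] -0.0344 -0.0844
post [ 0.4828 -0.3107  0.073 ] -0.0293 -0.0561
padtop [ 0.4509 -0.3402  0.036 ] -0.0705 -0.0699
(array([-0.1082,  0.1366,  0.1193]), np.float64(-0.0), 'yaw', np.float64(0.424))
```

Call:
{"op": "move_arm", "data": {"deltas": [[[-0.05, 0.06, 0, 0, 1], [-0.109, 0.137, 0, 0, 1], [-0.109, 0.137, 0.03, 0, 1], [-0.109, 0.137, 0.08, 0, 1], [-0.109, 0.137, 0.12, 0, 1], [-0.109, 0.137, 0.16, 0, 1], [-0.109, 0.137, 0.18, 0, 1], [-0.109, 0.137, 0.18, 0, 1], [-0.109, 0.137, 0.18, 0, 1]]]}}

```text
clock: 20.2
position: [0.4386, -0.3558, 0.0464]
ee_rot: [-0.001, 0.978, 0.21, -0.001]
contact_force: [0.4, 0.2, 0.5]
width: -0.0001
gripper_force: 0.0
```

```bash
python3 -c "
from h import *
print(own(),yaw(),manip.get_state()['position'],manip.get_state()['width'],to(*W(-.086,-.082),.036,.424))"
```

```text
(np.float64(-0.08813118219947144), np.float64(-0.07900703259769142)) 0.42384927740736206 [ 0.43857703 -0.35576902  0.04639926] -7.279044649677227e-05 (array([0.0027, 0.0038, 0.013 ]), np.float64(-0.0001), 'yaw', np.float64(0.424))
```

Call:
{"op": "move_arm", "data": {"deltas": [[[0.001, 0.003, 0.003, 0, 1], [0.001, 0.003, 0.006, 0, 1], [0.001, 0.003, 0.008, 0, 1], [0.001, 0.003, 0.01, 0, 1], [0.001, 0.003, 0.012, 0, 1], [0.001, 0.003, 0.0125, 0, 1], [0.001, 0.003, 0.0125, 0, 1]]]}}

```text
clock: 20.9
position: [0.4411, -0.3584, 0.0377]
ee_rot: [0.001, 0.978, 0.21, 0.0]
contact_force: [-0.3, -0.4, 2.7]
width: -0.0002
gripper_force: 1.5
```

Call:
{"op": "move_arm", "data": {"deltas": [[[0, 0, 0.001, 0, 1], [0, 0, 0.0015, 0, 1], [0, 0, 0.0015, 0, 1], [0, 0, -0.02, 0, 1], [0, 0, -0.06, 0, 1], [0, 0, -0.12, 0, 1], [0, 0, -0.18, 0, 1], [0, 0, -0.24, 0, 1], [0, 0, -0.24, 0, 1], [0, 0, -0.24, 0, 1]]]}}

```text
clock: 21.9
position: [0.4406, -0.3581, 0.2299]
ee_rot: [0.001, 0.978, 0.21, 0.0]
contact_force: [-0.4, 0.1, -0.4]
width: 0.0
gripper_force: 0.0
```

```bash
python3 - <<'E'
from h import *
im=manip.get_image("wrist"); cv2.imwrite("pics/w9.png",cv2.resize(im[:,:,::-1],(800,600),interpolation=cv2.INTER_CUBIC))
E
```

```text
(no output)
```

View pics/w9.png

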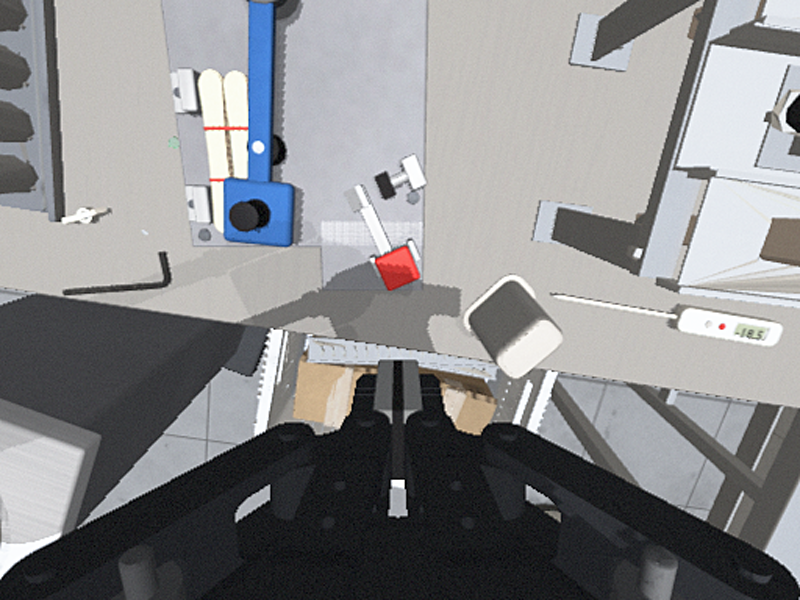

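The arm has snapped over. The bundle at (225,150) lies parallel against both lugs at (186,90) and (200,203), and the red pad is up.

```bash
python3 -c "
from rig import manip
print(manip.sign_off())"
```

```text
the job is handed in; nothing more can be done
None
```

The job is handed in at about 22 s: the arm was cocked and caught, the red-banded bundle laid and released on the bed, and the trigger pressed; the last picture shows the bundle clamped square against both lugs, but no verdict came back.

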